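# Sort the timber off-cuts into their trays

## Task

Put the four timber off-cuts away, each lying flat on the floor of its own tray with the same face up as now: the thin pale board in the red tray, the long pale plywood strip in the blue one, the flat brown block in the green one and the small thick brown block in the yellow one. Leave the tapered wedge and the big sanding block where they lie.

Things in the scene. Friction and masses are not known exactly. Their poses are not given: they have to be found in the camera images.
- thin_board_center (a point): a thin, wide, pale board, the thinnest of the off-cuts: a plain loose rectangular piece 50 x 85 x 12 mm lying flat on the bench. The point is its centre, 6 mm above its underside; x runs across its 50 mm width, y along its 85 mm length, z up. Belongs in the red tray.
- red_tray_floor (a point): the red shallow tray, fixed to the bench for this job, for the 50 x 85 x 12 mm off-cut. The point is the centre of its inner floor, 8 mm above the bench; inside it measures 70 mm along x and 105 mm along y, z up. Its 3 mm thick lip stands 4 mm above that floor (12 mm above the bench).
- ply_strip_center (a point): a long, narrow, pale plywood strip with striped edges: a plain loose rectangular piece 38 x 100 x 18 mm lying flat on the bench. The point is its centre, 9 mm above its underside; x runs across its 38 mm width, y along its 100 mm length, z up. Belongs in the blue tray.
- blue_tray_floor (a point): the blue shallow tray, fixed to the bench for this job, for the 38 x 100 x 18 mm off-cut. The point is the centre of its inner floor, 8 mm above the bench; inside it measures 58 mm along x and 120 mm along y, z up. Its 3 mm thick lip stands 4 mm above that floor (12 mm above the bench).
- flat_block_center (a point): a plain brown wooden block, wider than it is high: a plain loose rectangular piece 45 x 70 x 22 mm lying flat on the bench. The point is its centre, 11 mm above its underside; x runs across its 45 mm width, y along its 70 mm length, z up. Belongs in the green tray.
- green_tray_floor (a point): the green shallow tray, fixed to the bench for this job, for the 45 x 70 x 22 mm off-cut. The point is the centre of its inner floor, 8 mm above the bench; inside it measures 65 mm along x and 90 mm along y, z up. Its 3 mm thick lip stands 4 mm above that floor (12 mm above the bench).
- thick_block_center (a point): a small brown wooden block, the shortest and thickest of the off-cuts: a plain loose rectangular piece 35 x 50 x 30 mm lying flat on the bench. The point is its centre, 15 mm above its underside; x runs across its 35 mm width, y along its 50 mm length, z up. Belongs in the yellow tray.
- yellow_tray_floor (a point): the yellow shallow tray, fixed to the bench for this job, for the 35 x 50 x 30 mm off-cut. The point is the centre of its inner floor, 8 mm above the bench; inside it measures 55 mm along x and 70 mm along y, z up. Its 3 mm thick lip stands 4 mm above that floor (12 mm above the bench).
- wedge_center (a point): a loose brown clamping wedge, 28 x 100 mm, tapering along its length to 22 mm high at the thick end; not an off-cut, stays where it is. The point is over the middle of its underside, 11 mm up; x across its width, y along its length.
- sanding_block_center (a point): a loose brown sanding block 64 x 114 x 31 mm, larger than every off-cut, with a sheet of abrasive wrapped round its underside; not an off-cut, stays where it is. The point is its centre; x across its width, y along its length.
Mind the look-alikes: they are no part of the job. Leave any orange look-alike of the part that bears flat_block_center alone.

How it is judged (in metres and radians):
At the end, for the whole second after the job is handed in: Each off-cut lies flat (within 0.06 rad, same face up) and at rest on the floor of its own tray: its centre within 16 mm of the tray's centre in plan and within 3 mm of its resting height. The wedge and the sanding block have never been shifted by more than 20 mm (horizontal distance between thin_board_center and red_tray_floor below 0.016 m and z of thin_board_center in the frame of red_tray_floor between 0.003 and 0.009 m and angle between each of thin_board_center, ply_strip_center, flat_block_center, thick_block_center's own z axis and vertical below 0.06 rad and linear speed of each of thin_board, ply_strip, flat_block, thick_block below 0.01 m/s and horizontal distance between ply_strip_center and blue_tray_floor below 0.016 m and z of ply_strip_center in the frame of blue_tray_floor between 0.006 and 0.012 m and horizontal distance between flat_block_center and green_tray_floor below 0.016 m and z of flat_block_center in the frame of green_tray_floor between 0.008 and 0.014 m and horizontal distance between thick_block_center and yellow_tray_floor below 0.016 m and z of thick_block_center in the frame of yellow_tray_floor between 0.012 and 0.018 m); the robot touches nothing.
It fails at once if the wedge was shifted by more than 20 mm (distance of wedge_center from where it was at the start of the episode above 0.02 m).
It fails at once if the sanding block was shifted by more than 20 mm (distance of sanding_block_center from where it was at the start of the episode above 0.02 m).
It also fails if it takes over 104 s, if anything falls off the work surface, if the arm or the gripper's body presses on something with over 40 N, if the wrist force passes 120 N, or if a joint passes its speed limit or range.

## Robot

A 6-joint arm with a two-finger parallel gripper is mounted at the origin on a cart in front of the work surface, level with it; the furniture and walls round the work are solid. World frame = base frame: x ahead of the robot, y to its left, z up, the work surface at z = 0. Lengths are in mm, angles in rad, forces in N, time in s.
With the tool pointing down it reaches from about 425 to 950 mm from the base axis. Payload 14.7 kg.
Tool frame: the origin (TCP) lies at the very end of the fingers, on their centre line; the grasp point (between the pads) lies 19 mm behind it; z points along the fingers, y is the line along which they close (so a half turn about z gives the same grasp; the last joint's range is limited). The gripper opens to 85 mm and grips with 20 to 120 N. Pads are 22 mm wide; open, the fingers measure 114 mm over their backs; the gripper's body (76 mm by 85 mm) begins 54 mm behind the grasp point. The pads swing forward as they close: fully open they stand 13 mm farther back than shut.
Start: joints at [1.235, 0.48, 1.596, -0, 1.065, -0.047], TCP at [185.097, 623.082, 199.597] pointing down, gripper open.
Joint ranges: [-2.75, 2.75], [-0.82, 2.05], [0.23, 2.67], [-1.56, 4.7], [0.09, 2.69], [-2.92, 2.92]. Speed limits (rad/s): [1.89, 1.89, 2.39, 3.01, 3.01, 3.01].

## Interface

Orientations are given as [roll, pitch, yaw] about the fixed x, y, z axes, in that order (R = Rz(yaw) Ry(pitch) Rx(roll)).
In Python, from station import robot gives the robot as it stands. The module is installed in compiled form; this text tells all that it offers.
- The arm moves only by the tool carry_out, never from a script. Its arguments are lists of equal length, an entry for each row: "dp": the shift along the tool's x, y, z as a fraction of full scale, a list of three; "delta_rot": the turn, a rotation vector about the tool's x, y, z as a fraction of full scale, a list of three; "fingers": the gripper command: -1 is shut, 1 is fully open, values between are in proportion. In form: {"dp": [[dx, dy, dz], ...], "delta_rot": [[ax, ay, az], ...], "fingers": [fingers, ...]}. A call has 1 to 12 rows; each row shifts and turns the commanded pose from where the row before left it, along the tool's axes as they then stand; what a row does not reach is not made up. Full scale, the value 1, is 20 mm for a shift and 0.1 rad for a turn. A row lasts 1/12 s, in which the tool goes at most 41.7 mm and 7.16 degrees, less where a joint would pass 70% of its speed; a pose out of reach is approached as far as the arm can. A call with a number of a shift or a turn outside -1 to 1 is refused whole. A call with a gripper value outside its range is refused whole. The fingers move at their own pace and stop on an object; the grip force is fixed at half the most. Time passes only in rows, so rows that do not move let the fingers close. It gives the time, the measured TCP pose, the force, the opening and the grip force at its end, in the units of the state.
- robot.read_state(): the state, without advancing time (a new reading comes with each control period).
- robot.capture(name): name is "scene" or "top"; returns the picture (384x512x3 uint8, red, green, blue); there is no depth.
- robot.camera_info(name): a dict with "vfov" (degrees; the focal length in pixels is half the picture's height over the tangent of half this angle, whatever the lens; pixels are square), "cx", "cy" (the principal point, pixels), "k1" (the pictures are not rectified: a ray, as slopes to the right and down, at radius r is drawn at 1 + k1 r^2 times it, then the intrinsics apply), "rvec" (rotation vector, rad) and "tvec" (3), from world to camera coordinates, as OpenCV has them. Camera axes: x right, y down, z forward; pixel columns grow to the right and rows downward; lengths in mm; the calibration is good to about 2 mm. A picture is of the moment at which its call begins. camera_info takes no time and is no camera call.
- robot.hand_in(): hands the job in; it is judged then, once.
The state is a dict: "t": time; "q": joint angles; "joint_vel": joint speeds; "tau": joint torques, N m; "ee_pos": TCP position; "tcp_rot": TCP orientation; "contact_force": force on the tool from outside, world axes, zero at the start; "moment": the same for the moment, N m; "width": finger opening in mm; "gripper_force": force on a finger pad.
Only numpy, scipy, OpenCV 4.12 (cv2) and the standard library are available. Lean on these libraries where they do the work, as an engineer would, in place of code of your own. Each camera call takes 0.05 s, during which the arm holds its last target. There are 200 camera calls.

## Working session

There is one attempt and no reset: what is moved stays moved. The work goes in short steps, Python scripts to look and compute and a tool call to move; the robot and the scene stay as the last step left them, time stands still between calls to the robot, and variables do not carry over. Pictures are saved under pics/ and viewed, at most 14 in all, crops included, and the job is handed in when it is done.

Besides the shell and the picture viewer there is one more tool, called after "Call:" as a command line: name --argument value ..., lists and objects as JSON in quotes. carry_out: Moves the arm, as the interface text tells. Shift numbers are shares of 20 mm and turn numbers shares of 0.1 rad, none past 1 either way. Its arguments: {"type":"object","properties":{"dp":{"type":"array","items":{"type":"array","items":{"type":"number"}}},"delta_rot":{"type":"array","items":{"type":"array","items":{"type":"number"}}},"fingers":{"type":"array","items":{"type":"number"}}},"required":["dp","delta_rot","fingers"]}

```bash
mkdir -p pics; ls; python3 - <<'E'
from station import robot
import cv2
for n in("scene","top"):
    cv2.imwrite(f"pics/{n}0.png",robot.capture(n)[:,:,::-1]); print(robot.camera_info(n))
print(robot.read_state())
E
```

```text
pics
{'vfov': 44.21444263074554, 'cx': 254.18194117027832, 'cy': 191.38651083173167, 'k1': -0.03909635709598088, 'rvec': array([ 1.92652395, -0.9649895 ,  0.54061485]), 'tvec': array([-315.5043843 ,  284.74185015, 1081.68815952])}
{'vfov': 55.9771651418325, 'cx': 256.8020833305737, 'cy': 190.87792225157747, 'k1': -0.11578911024887446, 'rvec': array([ 2.10163174, -2.14954883,  0.19491923]), 'tvec': array([ 61.0418694 , 578.24433679, 967.34099773])}
{'t': 0.1, 'q': array([ 1.23542152e+00,  4.80773451e-01,  1.59679570e+00, -1.72654516e-05,
        1.06508824e+00, -4.65911847e-02]), 'joint_vel': array([-0.00095353, -0.0019402 , -0.00265747, -0.00075314, -0.00051481,
        0.00047502]), 'tau': array([ 1.09374003e-03, -9.52239919e+01, -4.31043112e+01,  1.40126158e-04,
        5.00223250e-03,  5.00607086e-05]), 'ee_pos': array([184.962816  , 622.72105545, 199.0394249 ]), 'tcp_rot': array([-3.14052837e+00, -3.45101540e-05,  2.85281739e+00]), 'contact_force': array([ 0.4954158 , -0.39597195, -0.65275762]), 'moment': array([-0.02730361, -0.00572752,  0.05210349]), 'gripper_force': 0.0, 'width': 85.52738822056735}
```

View pics/scene0.png

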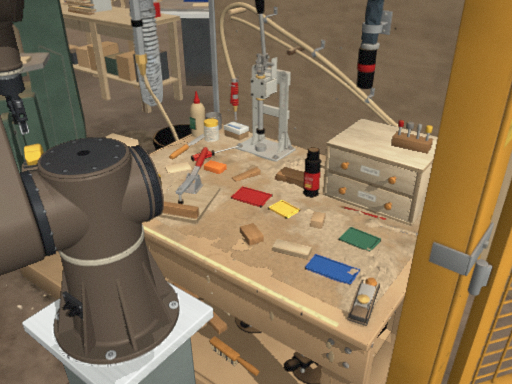

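View pics/top0.png

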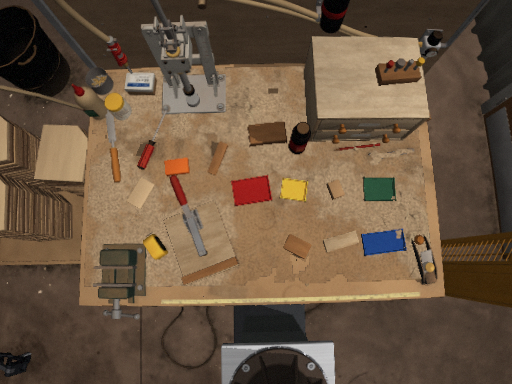

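```bash
cat > h.py <<'E'
import numpy as np, cv2
from station import robot
def cam(n):
    c=robot.camera_info(n); f=192/np.tan(np.radians(c['vfov']/2))
    R=cv2.Rodrigues(c['rvec'])[0]; return f,c,R
def pix2w(n,uv,z):
    f,c,R=cam(n); uv=np.atleast_2d(uv).astype(float)
    d=(uv-[c['cx'],c['cy']])/f; s=d.copy()
    for _ in range(20): s=d/(1+c['k1']*(s**2).sum(1,keepdims=True))
    r=np.c_[s,np.ones(len(s))]@R; o=-R.T@c['tvec']
    return o+r*((z-o[2])/r[:,2])[:,None]
def w2pix(n,p):
    f,c,R=cam(n); p=np.atleast_2d(p)@R.T+c['tvec']; s=p[:,:2]/p[:,2:]
    return s*(1+c['k1']*(s**2).sum(1,keepdims=True))*f+[c['cx'],c['cy']]
def crop(img,x0,y0,x1,y1,k,fn):
    cv2.imwrite(fn,cv2.resize(img[y0:y1,x0:x1,::-1],None,fx=k,fy=k,interpolation=cv2.INTER_CUBIC))
E
python3 - <<'E'
from h import *
im=robot.capture("top")
a=cv2.resize(im[110:270,120:280,::-1],None,fx=5,fy=5,interpolation=cv2.INTER_CUBIC)[:600,:]
crop(im,225,165,425,265,4,"pics/c1.png")
crop(im,110,110,310,220,4,"pics/c2.png")
print(w2pix("top",[[185,623,199],[600,0,0],[400,0,0],[600,200,0]]))
for uv in [(140,193),(341,242),(297,246),(335,188),(217,158),(267,133),(252,191),(294,190),(379,189),(383,242)]:
    print(uv,pix2w("top",uv,12)[0].round())
E
```

```text
[[ 23.30930871 345.12900509]
 [272.78255017 186.98129891]
 [274.82710528 254.88900128]
 [205.77404695 188.48468032]]
(140, 193) [589. 396.  12.]
(341, 242) [ 431. -192.   12.]
(297, 246) [424. -64.  12.]
(335, 188) [ 590. -184.   12.]
(217, 158) [690. 165.  12.]
(267, 133) [765.  13.  12.]
(252, 191) [587.  62.  12.]
(294, 190) [587. -62.  12.]
(379, 189) [ 584. -316.   12.]
(383, 242) [ 427. -316.   12.]
```

View pics/c1.png

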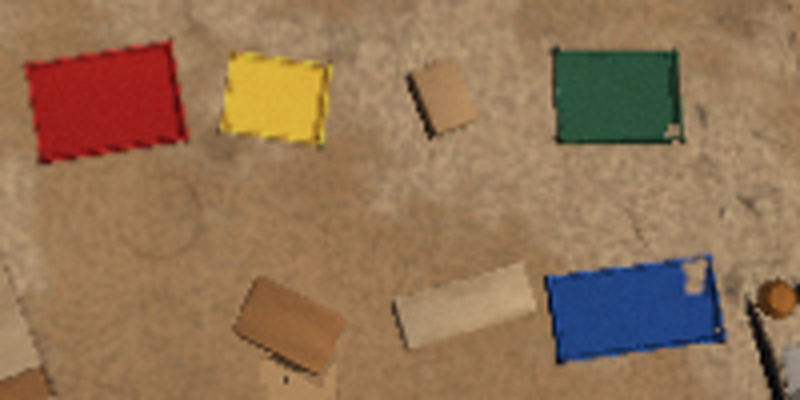

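View pics/c2.png

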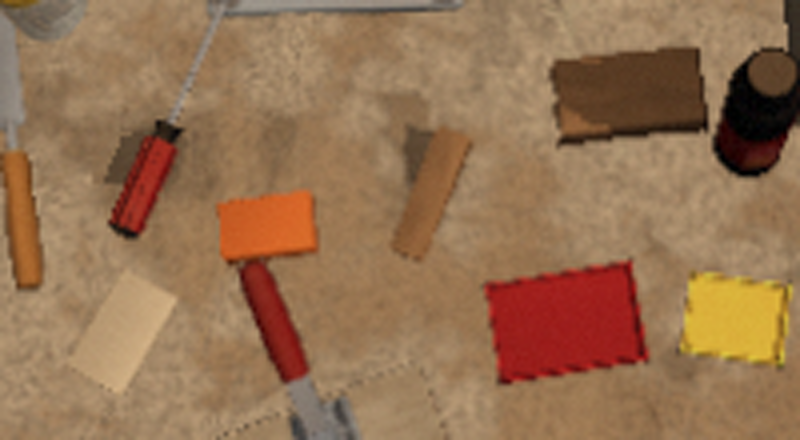

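```bash
python3 - <<'E'
from h import *
c1=lambda L:np.array(L)/4+[225,165]-.375; c2=lambda L:np.array(L)/4+[110,110]-.375
D={'flat':(c1([(258,277),(346,320),(322,375),(233,326)]),22),
'ply':(c1([(396,302),(527,262),(536,310),(408,348)]),18),
'thick':(c1([(415,70),(460,58),(478,120),(437,133)]),30),
'thin':(c2([(127,270),(178,297),(124,393),(70,362)]),12),
'red':(c2([(487,283),(630,263),(647,360),(502,381)]),12),
'yellow':(c1([(232,53),(331,66),(322,147),(220,132)]),12),
'green':(c1([(554,48),(678,51),(683,143),(558,142)]),12),
'blue':(c1([(546,277),(711,256),(722,341),(560,361)]),12),
'wedge':(c2([(441,128),(471,138),(420,260),(392,250)]),15),
'sand':(c2([(553,62),(698,47),(706,130),(558,143)]),31)}
for k,(p,z) in D.items():
    w=pix2w("top",p,z)[:,:2]
    e=np.roll(w,-1,0)-w; l=np.linalg.norm(e,axis=1)
    i=0 if l[0]+l[2]>l[1]+l[3] else 1
    d=e[i]-e[i+2]; print(k,w.mean(0).round(1),l.round(),'long-axis angle',round(np.arctan(d[1]/d[0]),3))
f,c,R=cam("top");print(-R.T@c['tvec'])
E
```

```text
flat [424. -63.] [70. 43. 72. 39.] long-axis angle 1.066
ply [ 434.1 -191.8] [100.  35.  97.  34.] long-axis angle -1.315
thick [ 585.8 -184. ] [35. 47. 32. 49.] long-axis angle 0.248
thin [590.9 393.2] [45. 81. 48. 80.] long-axis angle -0.516
red [590.1  64.2] [107.  74. 107.  74.] long-axis angle -1.45
yellow [588.9 -60.8] [74. 61. 76. 60.] long-axis angle 1.407
green [ 585.8 -317.4] [95. 70. 95. 71.] long-axis angle 1.533
blue [ 428.  -317.6] [126.  62. 122.  61.] long-axis angle -1.485
wedge [689.1 163.4] [ 24. 101.  22. 101.] long-axis angle -0.381
sand [757.2  14.1] [110.  66. 110.  64.] long-axis angle -1.492
[ 394.04128284   50.20837012 1056.43353587]
```

```bash
cat > plan.py <<'E'
import sys; from h import *
x,y,z,yaw=map(float,sys.argv[1:5]); s=robot.read_state()
p=s['ee_pos']; a=s['tcp_rot'][2]; d=np.array([x,y,z])-p
print('t',round(s['t'],2),'p',p.round(1),'rpy',s['tcp_rot'].round(3),'w',round(s['width'],1),'gf',round(s['gripper_force'],1),'F',s['contact_force'].round(1))
print('rot z tool units', round(((a-yaw+np.pi/2)%np.pi-np.pi/2)*10,2)); yaw=a-((a-yaw+np.pi/2)%np.pi-np.pi/2)
c,sn=np.cos(yaw),np.sin(yaw)
v=np.array([c*d[0]+sn*d[1], sn*d[0]-c*d[1], -d[2]])/20
print('total shift units (after turn)',v.round(2),'min rows',abs(v).max().round(1))
E
python3 plan.py 590.9 393.2 120 2.626
```

```text
t 0.15 p [185.  622.7 199.1] rpy [-3.141 -0.     2.853] w 85.6 gf 0.0 F [-0.4  0.7 -1.1]
rot z tool units 2.27
total shift units (after turn) [-2.332e+01  2.000e-02  3.950e+00] min rows 23.3
```

Call:
carry_out --dp '[[0,0,0],[0,0,0],[0,0,0],[-1,0,0],[-1,0,0],[-1,0,0],[-1,0,0],[-1,0,0],[-1,0,0],[-1,0,0],[-1,0,0],[-1,0,0]]' --delta_rot '[[0,0,0.76],[0,0,0.76],[0,0,0.75],[0,0,0],[0,0,0],[0,0,0],[0,0,0],[0,0,0],[0,0,0],[0,0,0],[0,0,0],[0,0,0]]' --fingers '[1,1,1,1,1,1,1,1,1,1,1,1]'

```text
t: 1.15
ee_pos: [342.4, 533.6, 199.4]
tcp_rot: [-3.141, -0.0, 2.626]
contact_force: [-0.3, -0.6, -0.1]
width: 85.5
gripper_force: 0.0
```

Call:
carry_out --dp '[[-1,0,0],[-1,0,0],[-1,0,0],[-1,0,0],[-1,0,0],[-1,0,0],[-1,0,0],[-1,0,0.5],[-1,0,0.6],[-1,0,0.6],[-1,0,0.6],[-1,0,0.6]]' --delta_rot '[[0,0,0],[0,0,0],[0,0,0],[0,0,0],[0,0,0],[0,0,0],[0,0,0],[0,0,0],[0,0,0],[0,0,0],[0,0,0],[0,0,0]]' --fingers '[1,1,1,1,1,1,1,1,1,1,1,1]'

```text
t: 2.15
ee_pos: [551.1, 415.3, 140.8]
tcp_rot: [-3.141, -0.0, 2.626]
contact_force: [1.1, 0.1, -0.7]
width: 85.5
gripper_force: 0.0
```

Call:
carry_out --dp '[[-1,0,0.5],[-1,0,0.5],[-0.3,0,0],[0,0,0],[0,0,0]]' --delta_rot '[[0,0,0],[0,0,0],[0,0,0],[0,0,0],[0,0,0]]' --fingers '[1,1,1,1,1]'

```text
t: 2.57
ee_pos: [590.2, 393.3, 121.7]
tcp_rot: [-3.141, -0.0, 2.625]
contact_force: [-0.2, 0.2, -0.5]
width: 85.0
gripper_force: 0.0
```

```bash
python3 plan.py 590.9 393.2 40 2.626; python3 - <<'E'
from h import *
crop(robot.capture("top"),90,130,210,230,5,"pics/d1.png")
E
```

```text
t 2.57 p [590.2 393.3 121.7] rpy [-3.141 -0.     2.625] w 85.0 gf 0.0 F [-0.2  0.2 -0.5]
rot z tool units -0.01
total shift units (after turn) [-0.03  0.01  4.08] min rows 4.1
```

View pics/d1.png

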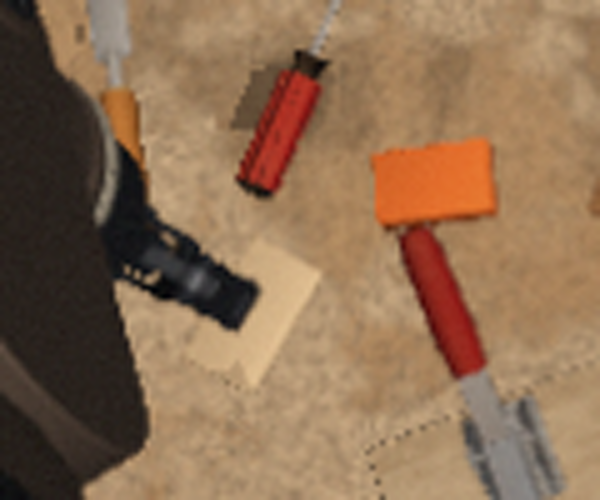

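Call:
carry_out --dp '[[0,0,1],[0,0,1],[0,0,1],[0,0,1],[0,0,0.9],[0,0,0],[0,0,0]]' --delta_rot '[[0,0,0],[0,0,0],[0,0,0],[0,0,0],[0,0,0],[0,0,0],[0,0,0]]' --fingers '[0.5,0.5,0.5,0.5,0.5,0.5,0.5]'

```text
t: 3.2
ee_pos: [589.4, 393.7, 23.6]
tcp_rot: [-3.141, -0.001, 2.627]
contact_force: [0.1, -0.1, 0.4]
width: 64.6
gripper_force: 0.0
```

Call:
carry_out --dp '[[0,0,0.4],[0,0,0.3],[0,0,0.2],[0,0,0]]' --delta_rot '[[0,0,0],[0,0,0],[0,0,0],[0,0,0]]' --fingers '[0.5,0.5,0.5,0.5]'

```text
t: 3.53
ee_pos: [590.1, 393.1, 5.1]
tcp_rot: [-3.141, -0.0, 2.626]
contact_force: [-0.5, 0.8, -0.3]
width: 64.3
gripper_force: 0.0
```

Call:
carry_out --dp '[[0,0,0.15],[0,0,0],[0,0,0],[0,0,0]]' --delta_rot '[[0,0,0],[0,0,0],[0,0,0],[0,0,0]]' --fingers '[0.5,0.5,0.5,0.5]'

```text
t: 3.87
ee_pos: [590.6, 393.3, 2.8]
tcp_rot: [3.141, 0.0, 2.626]
contact_force: [-0.2, 0.9, 0.6]
width: 64.0
gripper_force: 0.0
```

Call:
carry_out --dp '[[0,0,0],[0,0,0],[0,0,0],[0,0,0],[0,0,0],[0,0,0]]' --delta_rot '[[0,0,0],[0,0,0],[0,0,0],[0,0,0],[0,0,0],[0,0,0]]' --fingers '[-0.2,-0.2,-0.2,-0.2,-0.2,-0.2]'

```text
t: 4.37
ee_pos: [590.5, 393.2, 2.6]
tcp_rot: [-3.142, -0.0, 2.626]
contact_force: [-0.2, 0.1, 0.3]
width: 34.1
gripper_force: 0.0
```

```bash
python3 - <<'E'
from h import *
u=w2pix("scene",[590,393,5])[0];print(u, w2pix("top",[590,393,5]))
a=robot.capture("top")[150:230,100:190]; b=robot.capture("scene"); x,y=map(int,u); b=b[y-40:y+40,x-45:x+45]
crop(np.hstack([a,b]),0,0,180,80,4.4,"pics/d2.png")
E
```

```text
[177.4535455  168.67294016] [[141.57174922 192.91160248]]
```

View pics/d2.png

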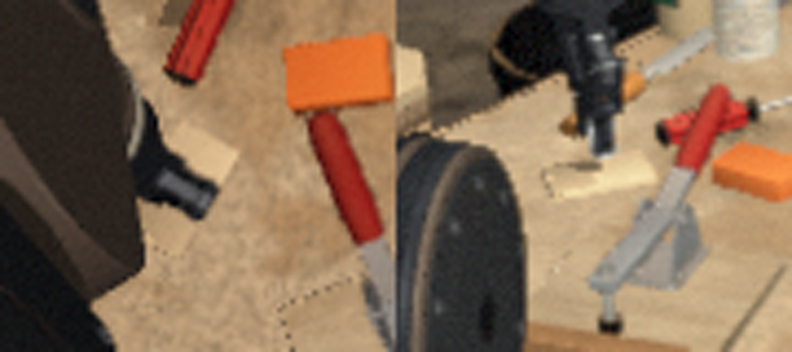

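Call:
carry_out --dp '[[0,0,0.1],[0,0,0]]' --delta_rot '[[0,0,0],[0,0,0]]' --fingers '[-0.2,-0.2]'

```text
t: 4.63
ee_pos: [590.3, 393.1, 0.3]
tcp_rot: [-3.141, -0.0, 2.626]
contact_force: [0.1, -0.2, -0.7]
width: 34.1
gripper_force: 0.0
```

```bash
python3 plan.py 590.9 393.2 2 2.626
```

```text
t 4.63 p [5.903e+02 3.931e+02 3.000e-01] rpy [-3.141 -0.     2.626] w 34.1 gf 0.0 F [ 0.1 -0.2 -0.7]
rot z tool units -0.0
total shift units (after turn) [-0.02  0.02 -0.09] min rows 0.1
```

Call:
carry_out --dp '[[0,0,0.1],[0,0,0],[0,0,0]]' --delta_rot '[[0,0,0],[0,0,0],[0,0,0]]' --fingers '[-0.2,-0.2,-0.2]'

```text
t: 4.88
ee_pos: [590.4, 393.1, -1.6]
tcp_rot: [-3.141, -0.0, 2.626]
contact_force: [-0.6, 0.5, 0.7]
width: 34.3
gripper_force: 0.0
```

Call:
carry_out --dp '[[0,0,0.1],[0,0,0],[0,0,0]]' --delta_rot '[[0,0,0],[0,0,0],[0,0,0]]' --fingers '[-0.2,-0.2,-0.2]'

```text
t: 5.13
ee_pos: [590.4, 393.2, -3.5]
tcp_rot: [-3.141, -0.0, 2.626]
contact_force: [0.7, 0.3, -0.1]
width: 34.2
gripper_force: 0.0
```

```bash
python3 - <<'E'
from h import *
a=robot.capture("top")[165:225,115:165]; b=robot.capture("scene")[140:200,150:210]
crop(np.hstack([a,b]),0,0,110,60,7.2,"pics/d3.png")
for z in(0,12,20): print(z,(w2pix("top",[590.4,393.2,z])-[115,165])*7.2,(w2pix("scene",[590.4,393.2,z])-[150-50,140])*7.2)
E
```

```text
0 [[194.61295722 202.1412474 ]] [[558.84679365 214.91903321]]
12 [[185.60056343 197.03663008]] [[556.69556266 193.53681037]]
20 [[179.48494395 193.57161391]] [[555.25374284 179.19645516]]
```

View pics/d3.png

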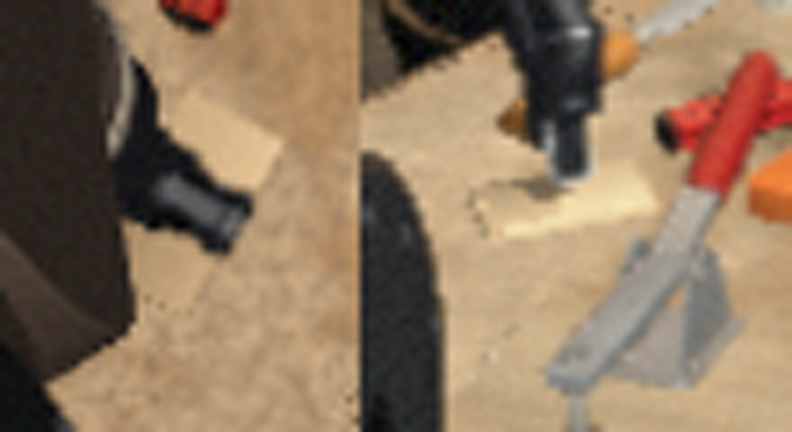

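Call:
carry_out --dp '[[0,0,0.1],[0,0,0],[0,0,0]]' --delta_rot '[[0,0,0],[0,0,0],[0,0,0]]' --fingers '[-0.2,-0.2,-0.2]'

```text
t: 5.48
ee_pos: [590.4, 393.2, -5.6]
tcp_rot: [-3.141, -0.0, 2.626]
contact_force: [0.4, -0.2, -0.0]
width: 34.0
gripper_force: 0.0
```

Call:
carry_out --dp '[[0,0,0.1],[0,0,0],[0,0,0]]' --delta_rot '[[0,0,0],[0,0,0],[0,0,0]]' --fingers '[-0.2,-0.2,-0.2]'

```text
t: 5.73
ee_pos: [590.4, 393.2, -7.6]
tcp_rot: [-3.141, -0.0, 2.626]
contact_force: [0.3, 0.5, -0.4]
width: 34.4
gripper_force: 0.0
```

Call:
carry_out --dp '[[0,0,0.1],[0,0,0],[0,0,0]]' --delta_rot '[[0,0,0],[0,0,0],[0,0,0]]' --fingers '[-0.2,-0.2,-0.2]'

```text
t: 5.98
ee_pos: [590.4, 393.2, -9.6]
tcp_rot: [-3.141, -0.0, 2.626]
contact_force: [0.0, 0.8, 0.3]
width: 33.8
gripper_force: 0.0
```

Call:
carry_out --dp '[[0,0,0.1],[0,0,0],[0,0,0]]' --delta_rot '[[0,0,0],[0,0,0],[0,0,0]]' --fingers '[-0.2,-0.2,-0.2]'

```text
t: 6.23
ee_pos: [590.4, 393.2, -11.5]
tcp_rot: [-3.141, -0.0, 2.626]
contact_force: [0.6, -0.1, -0.4]
width: 33.8
gripper_force: 0.0
```

```bash
python3 - <<'E'
from h import *
print(robot.read_state()['tau'].round(1),robot.read_state()['contact_force'])
b=robot.capture("scene")[120:220,120:240]; crop(b,0,0,120,100,6,"pics/d4.png")
E
```

```text
[  -0.  -112.7  -32.6   -0.    -0.    -0. ] [ 0.5912203  -0.10001288 -0.35596357]
```

View pics/d4.png

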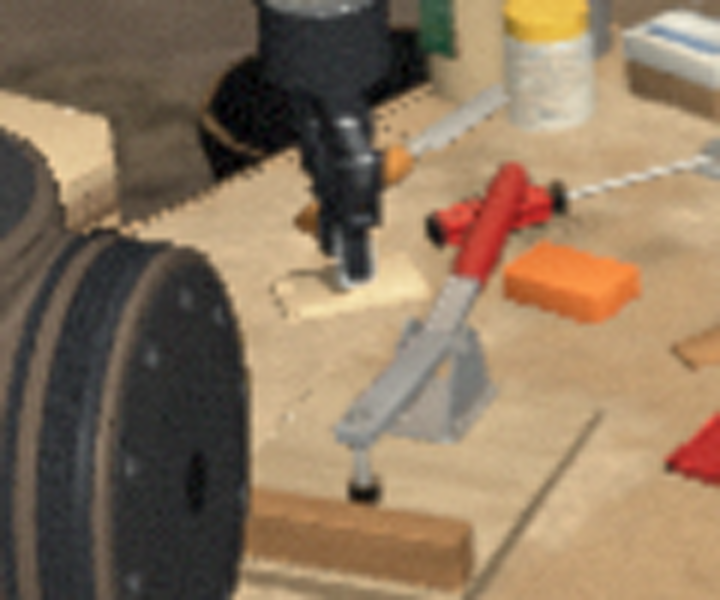

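```bash
python3 - <<'E'
from h import *
for s in(-31,-24,-17,17):
  for z in (0,12,20): print(s,z,w2pix("scene",[590.4+s*.493,393.2+s*.87,z]).round(1),w2pix("top",[590.4+s*.493,393.2+s*.87,z]).round(1))
f,c,R=cam("scene");print(-R.T@c['tvec'])
E
```

```text
-31 0 [[180.  173.6]] [[150.7 197.9]]
-31 12 [[179.7 170.6]] [[149.5 197.2]]
-31 20 [[179.5 168.6]] [[148.7 196.8]]
-24 0 [[179.4 172.8]] [[148.7 196.8]]
-24 12 [[179.1 169.8]] [[147.5 196.1]]
-24 20 [[178.9 167.8]] [[146.7 195.7]]
-17 0 [[178.9 171.9]] [[146.7 195.7]]
-17 12 [[178.6 168.9]] [[145.5 195. ]]
-17 20 [[178.4 166.9]] [[144.7 194.6]]
17 0 [[176.4 167.8]] [[137.3 190.4]]
17 12 [[176.  164.9]] [[136.  189.7]]
17 20 [[175.8 162.9]] [[135.2 189.2]]
[-433.42193037 -728.52211845  795.0290343 ]
```

Call:
carry_out --dp '[[0,0,0.1],[0,0,0],[0,0,0.1],[0,0,0],[0,0,0]]' --delta_rot '[[0,0,0],[0,0,0],[0,0,0],[0,0,0],[0,0,0]]' --fingers '[-0.2,-0.2,-0.2,-0.2,-0.2]'

```text
t: 6.7
ee_pos: [590.4, 393.2, -15.6]
tcp_rot: [-3.141, -0.0, 2.626]
contact_force: [0.7, -0.7, 0.2]
width: 34.2
gripper_force: 0.0
```

```bash
python3 - <<'E'
from h import *
c2=lambda L:np.array(L)/4+[110,110]-.375
p=c2([(127,270),(178,297),(124,393),(70,362)])
for z in(12,-8): print(z,((w2pix("scene",pix2w("top",p,z))-120)*6).round())
p=c2([(487,283),(630,263),(647,360),(502,381)])
for z in(12,-8): print(z,(w2pix("scene",pix2w("top",p,z))).round(1))
E
```

```text
12 [[399. 252.]
 [422. 284.]
 [288. 312.]
 [268. 277.]]
-8 [[399. 276.]
 [422. 308.]
 [288. 337.]
 [267. 301.]]
12 [[242.1 186. ]
 [270.5 194.2]
 [259.6 205.1]
 [230.4 196.3]]
-8 [[242.7 190.6]
 [271.4 199. ]
 [260.5 210.1]
 [230.9 201.1]]
```

Call:
carry_out --dp '[[0,0,0.1],[0,0,0],[0,0,0]]' --delta_rot '[[0,0,0],[0,0,0],[0,0,0]]' --fingers '[-0.2,-0.2,-0.2]'

```text
t: 6.95
ee_pos: [590.4, 393.2, -17.5]
tcp_rot: [-3.141, -0.0, 2.626]
contact_force: [0.4, -0.1, -0.0]
width: 34.5
gripper_force: 0.0
```

Call:
carry_out --dp '[[0,0,0.1],[0,0,0],[0,0,0]]' --delta_rot '[[0,0,0],[0,0,0],[0,0,0]]' --fingers '[-0.2,-0.2,-0.2]'

```text
t: 7.2
ee_pos: [590.4, 393.2, -19.6]
tcp_rot: [-3.141, -0.0, 2.626]
contact_force: [-0.3, 0.0, 0.6]
width: 34.2
gripper_force: 0.0
```

Call:
carry_out --dp '[[0,0,0.1],[0,0,0],[0,0,0]]' --delta_rot '[[0,0,0],[0,0,0],[0,0,0]]' --fingers '[-0.2,-0.2,-0.2]'

```text
t: 7.45
ee_pos: [590.7, 393.4, -20.5]
tcp_rot: [3.141, 0.0, 2.626]
contact_force: [-2.1, -1.2, 13.2]
width: 34.4
gripper_force: 6.2
```

```bash
python3 - <<'E'
from h import *
a=robot.capture("top")[165:225,115:175]; b=robot.capture("scene")[140:200,150:210]
crop(np.hstack([a,b]),0,0,120,60,6.6,"pics/d5.png")
E
```

```text
(no output)
```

View pics/d5.png

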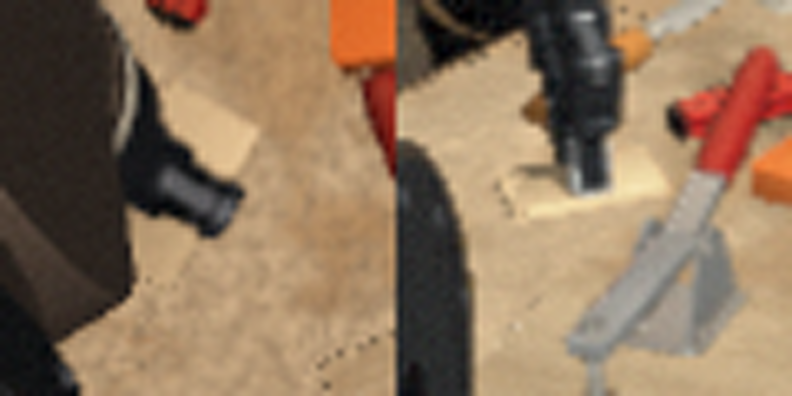

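Call:
carry_out --dp '[[0,0,-1],[0,0,0],[0,0,0],[0,0,0],[0,0,0],[0,0,0.8],[0,0,0.6],[0,0,0.1],[0,0,0],[0,0,0]]' --delta_rot '[[0,0,0],[0,0,0],[0,0,0],[0,0,0],[0,0,0],[0,0,0],[0,0,0],[0,0,0],[0,0,0],[0,0,0]]' --fingers '[-0.2,0.5,0.5,0.5,0.5,0.5,0.5,0.5,0.5,0.5]'

```text
t: 8.38
ee_pos: [590.3, 393.1, -31.7]
tcp_rot: [-3.141, -0.0, 2.626]
contact_force: [0.3, 0.2, 0.5]
width: 63.8
gripper_force: 0.0
```

Call:
carry_out --dp '[[0,0,0],[0,0,0],[0,0,0],[0,0,0],[0,0,0],[0,0,0]]' --delta_rot '[[0,0,0],[0,0,0],[0,0,0],[0,0,0],[0,0,0],[0,0,0]]' --fingers '[-0.2,-0.2,-0.2,-0.2,-0.2,-0.2]'

```text
t: 8.88
ee_pos: [591.0, 393.6, -30.6]
tcp_rot: [3.141, 0.001, 2.626]
contact_force: [-0.7, 0.4, 6.9]
width: 48.2
gripper_force: 62.5
```

Call:
carry_out --dp '[[0,0,0],[0,0,0],[0,0,-0.25],[0,0,0],[0,0,0],[0,0,0],[0,0,0],[0,0,0],[0,0,0]]' --delta_rot '[[0,0,0],[0,0,0],[0,0,0],[0,0,0],[0,0,0],[0,0,0],[0,0,0],[0,0,0],[0,0,0]]' --fingers '[0.4,0.4,0.4,0.4,-0.2,-0.2,-0.2,-0.2,-0.2]'

```text
t: 9.63
ee_pos: [590.8, 393.4, -25.4]
tcp_rot: [3.141, 0.0, 2.626]
contact_force: [-3.0, -1.6, 13.7]
width: 47.2
gripper_force: 59.4
```

Call:
carry_out --dp '[[0,0,0],[0,0,0],[0,0,0.15],[0,0,0],[0,0,0],[0,0,0],[0,0,0],[0,0,0],[0,0,0]]' --delta_rot '[[0,0,0],[0,0,0],[0,0,0],[0,0,0],[0,0,0],[0,0,0],[0,0,0],[0,0,0],[0,0,0]]' --fingers '[0.4,0.4,0.4,0.4,-0.2,-0.2,-0.2,-0.2,-0.2]'

```text
t: 10.38
ee_pos: [590.5, 393.3, -29.4]
tcp_rot: [3.141, 0.0, 2.626]
contact_force: [-0.6, -0.2, 3.6]
width: 48.0
gripper_force: 62.0
```

Call:
carry_out --dp '[[0,0,-0.5],[0,0,-1],[0,0,-1],[0,0,-1],[0,0,-1],[0,0,0],[0,0,0]]' --delta_rot '[[0,0,0],[0,0,0],[0,0,0],[0,0,0],[0,0,0],[0,0,0],[0,0,0]]' --fingers '[-0.2,-0.2,-0.2,-0.2,-0.2,-0.2,-0.2]'

```text
t: 10.97
ee_pos: [591.2, 393.7, 62.5]
tcp_rot: [3.139, 0.001, 2.626]
contact_force: [0.2, -0.5, -0.2]
width: 48.1
gripper_force: 61.9
```

```bash
python3 plan.py 590.1 64.2 60 1.692; python3 - <<'E'
from h import *
crop(robot.capture("scene"),120,110,240,210,6,"pics/d6.png")
E
```

```text
t 10.97 p [591.2 393.7  62.5] rpy [3.139e+00 1.000e-03 2.626e+00] w 48.1 gf 61.9 F [ 0.2 -0.5 -0.2]
rot z tool units 9.34
total shift units (after turn) [-16.35  -2.05   0.12] min rows 16.3
```

View pics/d6.png

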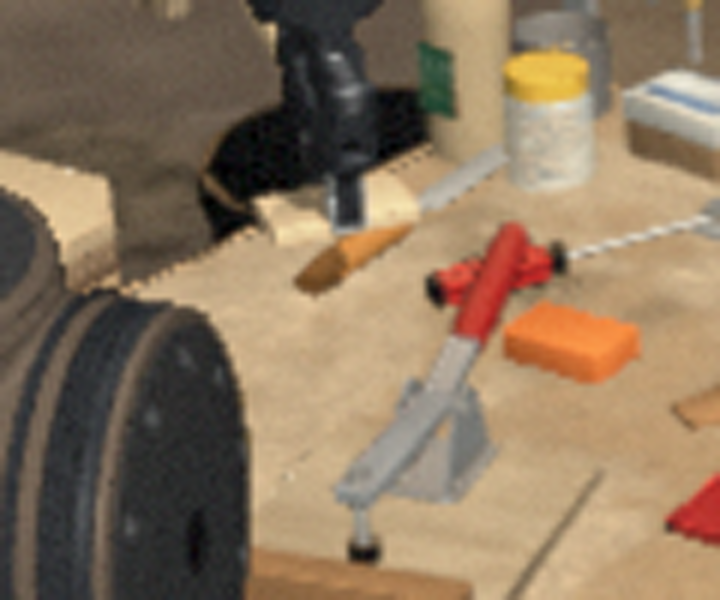

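Call:
carry_out --dp '[[0,0,-1],[0,0,-1],[0,0,-0.5],[0,0,0],[0,0,0],[0,0,0],[0,0,0],[0,0,0],[0,0,0],[0,0,0]]' --delta_rot '[[0,0,0.93],[0,0,0.93],[0,0,0.93],[0,0,0.93],[0,0,0.93],[0,0,0.94],[0,0,0.94],[0,0,0.94],[0,0,0.94],[0,0,0.93]]' --fingers '[-0.2,-0.2,-0.2,-0.2,-0.2,-0.2,-0.2,-0.2,-0.2,-0.2]'

```text
t: 11.85
ee_pos: [589.7, 392.8, 109.3]
tcp_rot: [-3.14, 0.001, 1.687]
contact_force: [0.1, -0.4, -0.3]
width: 47.9
gripper_force: 62.0
```

Call:
carry_out --dp '[[-0.96,-0.12,0],[-0.96,-0.12,0],[-0.96,-0.12,0],[-0.96,-0.12,0],[-0.96,-0.12,0],[-0.96,-0.12,0],[-0.96,-0.12,0],[-0.96,-0.12,0],[-0.96,-0.12,0],[-0.96,-0.12,0],[-0.96,-0.12,0],[-0.96,-0.12,0]]' --delta_rot '[[0,0,0],[0,0,0],[0,0,0],[0,0,0],[0,0,0],[0,0,0],[0,0,0],[0,0,0],[0,0,0],[0,0,0],[0,0,0],[0,0,0]]' --fingers '[-0.2,-0.2,-0.2,-0.2,-0.2,-0.2,-0.2,-0.2,-0.2,-0.2,-0.2,-0.2]'

```text
t: 12.85
ee_pos: [588.8, 159.9, 109.6]
tcp_rot: [-3.14, 0.0, 1.692]
contact_force: [1.2, -0.3, -0.6]
width: 47.8
gripper_force: 62.0
```

Call:
carry_out --dp '[[-0.96,-0.12,0],[-0.96,-0.12,0],[-0.96,-0.12,0],[-0.96,-0.12,0],[-0.96,-0.12,1],[0,0,1],[0,0,1],[0,0,0],[0,0,0]]' --delta_rot '[[0,0,0],[0,0,0],[0,0,0],[0,0,0],[0,0,0],[0,0,0],[0,0,0],[0,0,0],[0,0,0]]' --fingers '[-0.2,-0.2,-0.2,-0.2,-0.2,-0.2,-0.2,-0.2,-0.2]'

```text
t: 13.6
ee_pos: [588.0, 64.2, 49.4]
tcp_rot: [-3.138, -0.0, 1.692]
contact_force: [0.6, -0.7, 0.3]
width: 48.2
gripper_force: 62.0
```

```bash
python3 plan.py 590.1 64.2 -10 1.692
```

```text
t 13.6 p [588.   64.2  49.4] rpy [-3.138 -0.     1.692] w 48.2 gf 62.0 F [ 0.6 -0.7  0.3]
rot z tool units -0.0
total shift units (after turn) [-0.01  0.1   2.97] min rows 3.0
```

Call:
carry_out --dp '[[0,0.1,1],[0,0,1],[0,0,0.8],[0,0,0.4],[0,0,0.2],[0,0,0],[0,0,0]]' --delta_rot '[[0,0,0],[0,0,0],[0,0,0],[0,0,0],[0,0,0],[0,0,0],[0,0,0]]' --fingers '[-0.2,-0.2,-0.2,-0.2,-0.2,-0.2,-0.2]'

```text
t: 14.18
ee_pos: [591.9, 64.7, -16.5]
tcp_rot: [3.141, 0.0, 1.692]
contact_force: [-0.2, -0.5, 0.8]
width: 48.0
gripper_force: 62.0
```

Call:
carry_out --dp '[[0,0,0.1],[0,0,0],[0,0,0]]' --delta_rot '[[0,0,0],[0,0,0],[0,0,0]]' --fingers '[-0.2,-0.2,-0.2]'

```text
t: 14.43
ee_pos: [591.7, 64.6, -18.8]
tcp_rot: [3.141, 0.0, 1.692]
contact_force: [0.2, 0.9, -1.1]
width: 47.8
gripper_force: 62.0
```

Call:
carry_out --dp '[[0,0,0],[0,0,0],[0,0,0],[0,0,-0.5],[0,0,-1],[0,0,-1],[0,0,-1],[0,0,0],[0,0,0]]' --delta_rot '[[0,0,0],[0,0,0],[0,0,0],[0,0,0],[0,0,-0.7],[0,0,-0.65],[0,0,0],[0,0,0],[0,0,0]]' --fingers '[0.5,0.5,0.5,0.5,0.5,0.5,0.5,0.5,0.5]'

```text
t: 15.18
ee_pos: [592.4, 64.6, 52.3]
tcp_rot: [3.139, 0.001, 1.827]
contact_force: [-0.2, 0.5, -0.9]
width: 64.3
gripper_force: 0.0
```

```bash
python3 plan.py 434.1 -191.8 30 1.827; python3 - <<'E'
from h import *
a=robot.capture("top")[165:225,215:295]; b=robot.capture("scene")[165:225,210:290]
crop(np.hstack([a,b]),0,0,160,60,5,"pics/e1.png")
E
```

```text
t 15.18 p [592.4  64.6  52.3] rpy [3.139e+00 1.000e-03 1.827e+00] w 64.3 gf 0.0 F [-0.2  0.5 -0.9]
rot z tool units -0.0
total shift units (after turn) [-10.4  -10.9    1.12] min rows 10.9
```

View pics/e1.png

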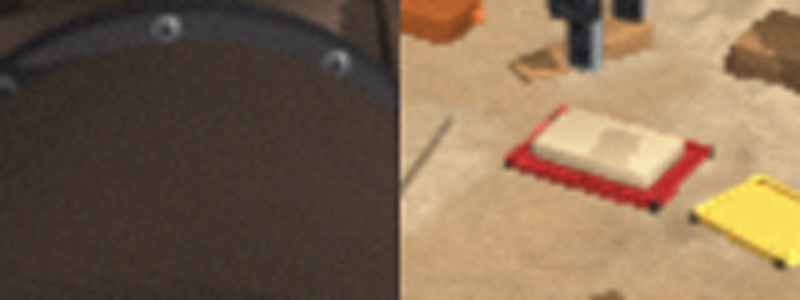

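Call:
carry_out --dp '[[-0.94,-0.99,0],[-0.94,-0.99,0],[-0.94,-0.99,0],[-0.94,-0.99,0],[-0.95,-0.99,0],[-0.95,-0.99,0],[-0.95,-0.99,0],[-0.95,-0.99,0],[-0.95,-0.99,0.1],[-0.95,-0.99,0.5],[-0.94,-0.99,0.5],[0,0,0]]' --delta_rot '[[0,0,0],[0,0,0],[0,0,0],[0,0,0],[0,0,0],[0,0,0],[0,0,0],[0,0,0],[0,0,0],[0,0,0],[0,0,0],[0,0,0]]' --fingers '[0.5,0.5,0.5,0.5,0.5,0.5,0.5,0.5,0.5,0.5,0.5,0.5]'

```text
t: 16.28
ee_pos: [429.9, -193.9, 26.7]
tcp_rot: [-3.139, -0.002, 1.824]
contact_force: [0.0, 0.5, -0.2]
width: 64.0
gripper_force: 0.0
```

```bash
python3 plan.py 434.1 -191.8 -27 1.827
```

```text
t 16.28 p [ 429.9 -193.9   26.7] rpy [-3.139e+00 -2.000e-03  1.824e+00] w 64.0 gf 0.0 F [ 0.   0.5 -0.2]
rot z tool units -0.03
total shift units (after turn) [0.05 0.23 2.68] min rows 2.7
```

Call:
carry_out --dp '[[0,0,0.8],[0,0,0.2],[0,0,0],[0,0,0]]' --delta_rot '[[0,0,0],[0,0,0],[0,0,0],[0,0,0]]' --fingers '[0.5,0.5,0.5,0.5]'

```text
t: 16.62
ee_pos: [433.0, -191.3, 8.3]
tcp_rot: [-3.141, -0.001, 1.827]
contact_force: [-0.8, 0.0, 1.0]
width: 64.2
gripper_force: 0.0
```

```bash
python3 plan.py 434.1 -191.8 -27 1.827
```

```text
t 16.62 p [ 433.  -191.3    8.3] rpy [-3.141e+00 -1.000e-03  1.827e+00] w 64.2 gf 0.0 F [-0.8  0.   1. ]
rot z tool units 0.0
total shift units (after turn) [-0.04  0.04  1.77] min rows 1.8
```

Call:
carry_out --dp '[[0,0,0.8],[0,0,0.6],[0,0,0.3],[0,0,0],[0,0,0]]' --delta_rot '[[0,0,0],[0,0,0],[0,0,0],[0,0,0],[0,0,0]]' --fingers '[0.5,0.5,0.5,0.5,0.5]'

```text
t: 17.03
ee_pos: [433.4, -191.6, -25.1]
tcp_rot: [-3.141, -0.0, 1.827]
contact_force: [0.3, 0.1, -0.3]
width: 64.0
gripper_force: 0.0
```

Call:
carry_out --dp '[[0,0,0],[0,0,0],[0,0,0],[0,0,0],[0,0,0],[0,0,0],[0,0,0]]' --delta_rot '[[0,0,0],[0,0,0],[0,0,0],[0,0,0],[0,0,0],[0,0,0],[0,0,0]]' --fingers '[-0.5,-0.5,-0.5,-0.5,-0.5,-0.5,-0.5]'

```text
t: 17.62
ee_pos: [433.8, -192.0, -24.4]
tcp_rot: [3.141, 0.001, 1.827]
contact_force: [-1.6, 2.8, 12.9]
width: 36.4
gripper_force: 58.9
```

Call:
carry_out --dp '[[0,0,-0.5],[0,0,-1],[0,0,-1],[0,0,-0.5],[0,0,0],[0,0,0]]' --delta_rot '[[0,0,0],[0,0,0],[0,0,0.85],[0,0,0.85],[0,0,0],[0,0,0]]' --fingers '[-0.5,-0.5,-0.5,-0.5,-0.5,-0.5]'

```text
t: 18.12
ee_pos: [433.9, -192.1, 35.6]
tcp_rot: [3.14, 0.001, 1.659]
contact_force: [-0.2, 0.3, -0.6]
width: 36.1
gripper_force: 61.1
```

```bash
python3 plan.py 428 -317.6 0 1.657
```

```text
t 18.12 p [ 433.9 -192.1   35.6] rpy [3.140e+00 1.000e-03 1.659e+00] w 36.1 gf 61.1 F [-0.2  0.3 -0.6]
rot z tool units 0.02
total shift units (after turn) [-6.22 -0.83  1.78] min rows 6.2
```

Call:
carry_out --dp '[[-0.89,-0.12,0],[-0.89,-0.12,0],[-0.89,-0.12,0],[-0.89,-0.12,0],[-0.89,-0.12,0],[-0.89,-0.12,0],[-0.88,-0.11,0.3],[0,0,0.7],[0,0,0.7],[0,0,0],[0,0,0]]' --delta_rot '[[0,0,0],[0,0,0],[0,0,0],[0,0,0],[0,0,0],[0,0,0],[0,0,0],[0,0,0],[0,0,0],[0,0,0],[0,0,0]]' --fingers '[-0.5,-0.5,-0.5,-0.5,-0.5,-0.5,-0.5,-0.5,-0.5,-0.5,-0.5]'

```text
t: 19.03
ee_pos: [426.5, -316.4, -0.4]
tcp_rot: [-3.14, -0.002, 1.659]
contact_force: [0.7, 0.2, -0.1]
width: 36.3
gripper_force: 61.1
```

```bash
python3 plan.py 428 -317.6 -15 1.657
```

```text
t 19.03 p [ 4.265e+02 -3.164e+02 -4.000e-01] rpy [-3.140e+00 -2.000e-03  1.659e+00] w 36.3 gf 61.1 F [ 0.7  0.2 -0.1]
rot z tool units 0.02
total shift units (after turn) [-0.06  0.07  0.73] min rows 0.7
```

Call:
carry_out --dp '[[-0.05,0.05,0.5],[0,0,0.25],[0,0,0],[0,0,0],[0,0,0]]' --delta_rot '[[0,0,0],[0,0,0],[0,0,0],[0,0,0],[0,0,0]]' --fingers '[-0.5,-0.5,-0.5,-0.5,-0.5]'

```text
t: 19.45
ee_pos: [428.7, -318.1, -14.2]
tcp_rot: [3.141, 0.0, 1.657]
contact_force: [0.5, 0.7, 0.1]
width: 35.9
gripper_force: 61.1
```

Call:
carry_out --dp '[[0,0,0],[0,0,0],[0,0,0],[0,0,-0.5],[0,0,-1],[0,0,-1],[0,0,-1],[0,0,0],[0,0,0],[0,0,0]]' --delta_rot '[[0,0,0],[0,0,0],[0,0,0],[0,0,0],[0,0,0.98],[0,0,0.98],[0,0,0.98],[0,0,0.98],[0,0,0.99],[0,0,0.99]]' --fingers '[0.2,0.2,0.2,0.2,0.5,0.5,0.5,0.5,0.5,0.5]'

```text
t: 20.28
ee_pos: [428.9, -318.4, 57.0]
tcp_rot: [3.14, 0.0, 1.062]
contact_force: [-0.2, 0.8, -0.2]
width: 64.0
gripper_force: 0.0
```

```bash
python3 plan.py 424 -63 5 1.066
```

```text
t 20.28 p [ 428.9 -318.4   57. ] rpy [3.14  0.    1.062] w 64.0 gf 0.0 F [-0.2  0.8 -0.2]
rot z tool units -0.04
total shift units (after turn) [11.06 -6.39  2.6 ] min rows 11.1
```

Call:
carry_out --dp '[[0.92,-0.53,0],[0.92,-0.53,0],[0.92,-0.53,0],[0.92,-0.53,0],[0.92,-0.53,0],[0.92,-0.53,0],[0.92,-0.53,0],[0.92,-0.53,0],[0.92,-0.53,0],[0.92,-0.54,0],[0.93,-0.54,0],[0.93,-0.54,0]]' --delta_rot '[[0,0,0],[0,0,0],[0,0,0],[0,0,0],[0,0,0],[0,0,0],[0,0,0],[0,0,0],[0,0,0],[0,0,0],[0,0,0],[0,0,0]]' --fingers '[0.5,0.5,0.5,0.5,0.5,0.5,0.5,0.5,0.5,0.5,0.5,0.5]'

```text
t: 21.28
ee_pos: [423.5, -61.8, 56.3]
tcp_rot: [3.141, -0.0, 1.067]
contact_force: [-0.5, -1.5, 0.7]
width: 63.7
gripper_force: 0.0
```

Call:
carry_out --dp '[[0,0,0.9],[0,0,0.9],[0,0,0.6],[0,0,0.2],[0,0,0],[0,0,0]]' --delta_rot '[[0,0,0],[0,0,0],[0,0,0],[0,0,0],[0,0,0],[0,0,0]]' --fingers '[0.5,0.5,0.5,0.5,0.5,0.5]'

```text
t: 21.78
ee_pos: [423.6, -62.8, 4.1]
tcp_rot: [3.142, -0.0, 1.067]
contact_force: [0.1, -0.1, -0.1]
width: 64.1
gripper_force: 0.0
```

```bash
python3 plan.py 424 -63 -26 1.066
```

```text
t 21.78 p [423.6 -62.8   4.1] rpy [ 3.142 -0.     1.067] w 64.1 gf 0.0 F [ 0.1 -0.1 -0.1]
rot z tool units 0.01
total shift units (after turn) [0.   0.02 1.51] min rows 1.5
```

Good; descend and grip.

Call:
carry_out --dp '[[0,0,0.7],[0,0,0.5],[0,0,0.25],[0,0,0],[0,0,0]]' --delta_rot '[[0,0,0],[0,0,0],[0,0,0],[0,0,0],[0,0,0]]' --fingers '[0.5,0.5,0.5,0.5,0.5]'

```text
t: 22.2
ee_pos: [423.6, -62.8, -24.9]
tcp_rot: [3.141, -0.0, 1.067]
contact_force: [0.3, -0.8, -0.1]
width: 63.9
gripper_force: 0.0
```

Call:
carry_out --dp '[[0,0,0],[0,0,0],[0,0,0],[0,0,0],[0,0,0],[0,0,0]]' --delta_rot '[[0,0,0],[0,0,0],[0,0,0],[0,0,0],[0,0,0],[0,0,0]]' --fingers '[-0.3,-0.3,-0.3,-0.3,-0.3,-0.3]'

```text
t: 22.7
ee_pos: [423.9, -62.8, -24.5]
tcp_rot: [3.14, -0.0, 1.067]
contact_force: [-2.7, -1.2, 14.1]
width: 43.7
gripper_force: 59.2
```

Call:
carry_out --dp '[[0,0,-0.5],[0,0,-1],[0,0,-1],[0,0,-1],[0,0,-0.5],[0,0,0],[0,0,0]]' --delta_rot '[[0,0,0],[0,0,0],[0,0,-0.93],[0,0,-0.93],[0,0,-0.93],[0,0,-0.93],[0,0,-0.94]]' --fingers '[-0.3,-0.3,-0.3,-0.3,-0.3,-0.3,-0.3]'

```text
t: 23.28
ee_pos: [424.2, -62.9, 55.9]
tcp_rot: [3.139, 0.0, 1.537]
contact_force: [0.0, -0.4, -0.3]
width: 43.3
gripper_force: 62.4
```

```bash
python3 plan.py 585.8 -317.4 55 1.533
```

```text
t 23.28 p [424.2 -62.9  55.9] rpy [3.139 0.    1.537] w 43.3 gf 62.4 F [ 0.  -0.4 -0.3]
rot z tool units 0.04
total shift units (after turn) [-12.41   8.55   0.05] min rows 12.4
```

Call:
carry_out --dp '[[-0.95,0.66,0],[-0.95,0.66,0],[-0.95,0.66,0],[-0.95,0.66,0],[-0.95,0.66,0],[-0.96,0.66,0],[-0.96,0.66,0],[-0.96,0.66,0],[-0.96,0.66,0],[-0.96,0.66,0],[-0.96,0.66,0],[-0.95,0.65,0]]' --delta_rot '[[0,0,0.04],[0,0,0],[0,0,0],[0,0,0],[0,0,0],[0,0,0],[0,0,0],[0,0,0],[0,0,0],[0,0,0],[0,0,0],[0,0,0]]' --fingers '[-0.3,-0.3,-0.3,-0.3,-0.3,-0.3,-0.3,-0.3,-0.3,-0.3,-0.3,-0.3]'

```text
t: 24.28
ee_pos: [572.4, -299.3, 55.2]
tcp_rot: [3.141, 0.0, 1.529]
contact_force: [0.5, -0.3, 0.1]
width: 43.5
gripper_force: 62.4
```

Call:
carry_out --dp '[[-0.95,0.65,0.5],[0,0,1],[0,0,0.7],[0,0,0.6],[0,0,0],[0,0,0]]' --delta_rot '[[0,0,0],[0,0,0],[0,0,0],[0,0,0],[0,0,0],[0,0,0]]' --fingers '[-0.3,-0.3,-0.3,-0.3,-0.3,-0.3]'

```text
t: 24.78
ee_pos: [583.3, -316.8, -1.9]
tcp_rot: [-3.14, -0.001, 1.529]
contact_force: [0.3, -0.1, -0.2]
width: 43.5
gripper_force: 62.5
```

```bash
python3 plan.py 585.8 -317.4 -15 1.533
```

```text
t 24.78 p [ 583.3 -316.8   -1.9] rpy [-3.140e+00 -1.000e-03  1.529e+00] w 43.5 gf 62.5 F [ 0.3 -0.1 -0.2]
rot z tool units -0.04
total shift units (after turn) [-0.02  0.13  0.66] min rows 0.7
```

Call:
carry_out --dp '[[0,0.1,0.45],[0,0,0.2],[0,0,0],[0,0,0],[0,0,0]]' --delta_rot '[[0,0,0],[0,0,0],[0,0,0],[0,0,0],[0,0,0]]' --fingers '[-0.3,-0.3,-0.3,-0.3,-0.3]'

```text
t: 25.2
ee_pos: [586.3, -317.9, -14.1]
tcp_rot: [3.141, 0.0, 1.529]
contact_force: [-0.0, -0.6, -1.2]
width: 43.8
gripper_force: 62.5
```

Call:
carry_out --dp '[[0,0,0],[0,0,0],[0,0,0],[0,0,-0.5],[0,0,-1],[0,0,-1],[0,0,-1],[0,0,-0.5],[0,0,0],[0,0,0],[0,0,0],[0,0,0]]' --delta_rot '[[0,0,0],[0,0,0],[0,0,0],[0,0,0],[0,0,0],[0,0,1],[0,0,1],[0,0,1],[0,0,1],[0,0,1],[0,0,1],[0,0,1]]' --fingers '[0.3,0.3,0.3,0.3,0.3,0.3,0.3,0.3,0.3,0.3,0.3,0.3]'

```text
t: 26.2
ee_pos: [586.3, -318.0, 66.7]
tcp_rot: [3.141, -0.0, 0.824]
contact_force: [1.2, -0.4, -0.1]
width: 55.2
gripper_force: 0.0
```

Call:
carry_out --dp '[[0,0,0],[0,0,0],[0,0,0],[0,0,0],[0,0,0],[0,0,0],[0,0,0],[0,0,0]]' --delta_rot '[[0,0,1],[0,0,1],[0,0,1],[0,0,1],[0,0,1],[0,0,0.85],[0,0,0],[0,0,0]]' --fingers '[0.3,0.3,0.3,0.3,0.3,0.3,0.3,0.3]'

```text
t: 26.87
ee_pos: [586.3, -318.0, 66.2]
tcp_rot: [3.141, -0.0, 0.247]
contact_force: [0.1, 0.9, 0.0]
width: 55.4
gripper_force: 0.0
```

```bash
python3 plan.py 585.8 -184 20 0.248
```

```text
t 26.87 p [ 586.3 -318.    66.2] rpy [ 3.141 -0.     0.247] w 55.4 gf 0.0 F [0.1 0.9 0. ]
rot z tool units -0.01
total shift units (after turn) [ 1.62 -6.5   2.31] min rows 6.5
```

Call:
carry_out --dp '[[0.23,-0.93,0],[0.23,-0.93,0],[0.23,-0.93,0],[0.23,-0.93,0.3],[0.23,-0.93,0.5],[0.23,-0.93,0.7],[0.24,-0.92,0.8],[0,0,0],[0,0,0],[0,0,0]]' --delta_rot '[[0,0,0],[0,0,0],[0,0,0],[0,0,0],[0,0,0],[0,0,0],[0,0,0],[0,0,0],[0,0,0],[0,0,0]]' --fingers '[0.4,0.4,0.4,0.4,0.4,0.4,0.4,0.4,0.4,0.4]'

```text
t: 27.7
ee_pos: [586.6, -184.0, 20.1]
tcp_rot: [3.141, -0.0, 0.246]
contact_force: [0.5, -0.6, 0.1]
width: 59.5
gripper_force: 0.0
```

```bash
python3 plan.py 585.8 -184 -23 0.248
```

```text
t 27.7 p [ 586.6 -184.    20.1] rpy [ 3.141 -0.     0.246] w 59.5 gf 0.0 F [ 0.5 -0.6  0.1]
rot z tool units -0.02
total shift units (after turn) [-0.04 -0.01  2.16] min rows 2.2
```

Call:
carry_out --dp '[[0,0,0.8],[0,0,0.8],[0,0,0.4],[0,0,0.15],[0,0,0],[0,0,0]]' --delta_rot '[[0,0,0],[0,0,0],[0,0,0],[0,0,0],[0,0,0],[0,0,0]]' --fingers '[0.4,0.4,0.4,0.4,0.4,0.4]'

```text
t: 28.2
ee_pos: [586.6, -184.4, -22.8]
tcp_rot: [3.141, -0.0, 0.244]
contact_force: [0.3, -0.7, -0.3]
width: 60.0
gripper_force: 0.0
```

Call:
carry_out --dp '[[0,0,0],[0,0,0],[0,0,0],[0,0,0],[0,0,0],[0,0,0],[0,0,0]]' --delta_rot '[[0,0,0],[0,0,0],[0,0,0],[0,0,0],[0,0,0],[0,0,0],[0,0,0]]' --fingers '[-0.5,-0.5,-0.5,-0.5,-0.5,-0.5,-0.5]'

```text
t: 28.78
ee_pos: [586.8, -184.2, -22.3]
tcp_rot: [3.141, -0.001, 0.244]
contact_force: [-1.7, -0.3, 8.7]
width: 34.3
gripper_force: 59.1
```

Call:
carry_out --dp '[[0,0,-0.5],[0,0,-1],[0,0,-1],[0,0,-1],[0,0,-0.5],[0,0,0],[0,0,0],[0,0,0],[0,0,0],[0,0,0],[0,0,0],[0,0,0]]' --delta_rot '[[0,0,0],[0,0,-1],[0,0,-1],[0,0,-1],[0,0,-1],[0,0,-1],[0,0,-1],[0,0,-1],[0,0,-1],[0,0,-1],[0,0,-1],[0,0,-1]]' --fingers '[-0.5,-0.5,-0.5,-0.5,-0.5,-0.5,-0.5,-0.5,-0.5,-0.5,-0.5,-0.5]'

```text
t: 29.78
ee_pos: [586.4, -183.9, 57.5]
tcp_rot: [3.141, 0.0, 1.349]
contact_force: [-0.7, 0.2, -0.9]
width: 33.9
gripper_force: 59.0
```

Call:
carry_out --dp '[[0,0,0],[0,0,0],[0,0,0]]' --delta_rot '[[0,0,-0.6],[0,0,0],[0,0,0]]' --fingers '[-0.5,-0.5,-0.5]'

```text
t: 30.03
ee_pos: [586.4, -183.9, 57.3]
tcp_rot: [3.141, 0.0, 1.402]
contact_force: [0.5, 0.2, -0.7]
width: 34.3
gripper_force: 59.0
```

```bash
python3 plan.py 588.9 -60.8 0 1.407
```

```text
t 30.03 p [ 586.4 -183.9   57.3] rpy [3.141 0.    1.402] w 34.3 gf 59.0 F [ 0.5  0.2 -0.7]
rot z tool units -0.05
total shift units (after turn) [ 6.1  -0.88  2.86] min rows 6.1
```

Call:
carry_out --dp '[[0.87,-0.13,0],[0.87,-0.13,0],[0.87,-0.13,0],[0.87,-0.13,0],[0.87,-0.13,0],[0.87,-0.12,0.4],[0.87,-0.12,0.8],[0,0,0.8],[0,0,0.9],[0,0,0],[0,0,0],[0,0,0]]' --delta_rot '[[0,0,0],[0,0,0],[0,0,0],[0,0,0],[0,0,0],[0,0,0],[0,0,0],[0,0,0],[0,0,0],[0,0,0],[0,0,0],[0,0,0]]' --fingers '[-0.5,-0.5,-0.5,-0.5,-0.5,-0.5,-0.5,-0.5,-0.5,-0.5,-0.5,-0.5]'

```text
t: 31.03
ee_pos: [589.4, -61.1, -0.5]
tcp_rot: [3.141, 0.0, 1.403]
contact_force: [0.4, -0.8, 0.7]
width: 33.5
gripper_force: 59.0
```

```bash
python3 plan.py 588.9 -60.8 -13 1.407
```

```text
t 31.03 p [ 5.894e+02 -6.110e+01 -5.000e-01] rpy [3.141 0.    1.403] w 33.5 gf 59.0 F [ 0.4 -0.8  0.7]
rot z tool units -0.04
total shift units (after turn) [ 0.01 -0.02  0.62] min rows 0.6
```

Call:
carry_out --dp '[[0,0,0.4],[0,0,0.22],[0,0,0],[0,0,0],[0,0,0],[0,0,0],[0,0,0],[0,0,-0.5],[0,0,-1],[0,0,-1],[0,0,-1],[0,0,-1]]' --delta_rot '[[0,0,0],[0,0,0],[0,0,0],[0,0,0],[0,0,0],[0,0,0],[0,0,0],[0,0,0],[0,0,0],[0,0,0],[0,0,0],[0,0,0]]' --fingers '[-0.5,-0.5,-0.5,-0.5,0.2,0.2,0.2,0.2,0.2,0.2,0.2,0.2]'

```text
t: 32.03
ee_pos: [588.8, -60.8, 77.9]
tcp_rot: [3.141, 0.0, 1.404]
contact_force: [0.7, 0.6, 0.6]
width: 51.5
gripper_force: 0.0
```

Call:
carry_out --dp '[[0,0,-1],[0,0,-1],[0.95,-0.6,-1],[0.95,-0.6,0],[0.95,-0.6,0],[0.95,-0.6,0],[0.95,-0.6,0],[0.95,-0.6,0],[0.95,-0.6,0],[0.95,-0.6,0],[0.95,-0.6,0],[0.95,-0.6,0]]' --delta_rot '[[0,0,0],[0,0,0],[0,0,0],[0,0,0],[0,0,0],[0,0,0],[0,0,0],[0,0,0],[0,0,0],[0,0,0],[0,0,0],[0,0,0]]' --fingers '[0.2,0.2,0.2,0.2,0.2,0.2,0.2,0.2,0.2,0.2,0.2,0.2]'

```text
t: 33.03
ee_pos: [501.6, 147.4, 137.0]
tcp_rot: [3.141, -0.0, 1.404]
contact_force: [0.6, 1.1, 0.7]
width: 51.0
gripper_force: 0.0
```

Call:
carry_out --dp '[[0.95,-0.6,0],[0.95,-0.6,0],[0.95,-0.6,0],[0.95,-0.6,0],[0.95,-0.6,0],[0.95,-0.6,0],[0.95,-0.6,0],[0.95,-0.6,0],[0.95,-0.6,0],[0.95,-0.6,0],[0.95,-0.6,0],[0.95,-0.6,0]]' --delta_rot '[[0,0,0],[0,0,0],[0,0,0],[0,0,0],[0,0,0],[0,0,0],[0,0,0],[0,0,0],[0,0,0],[0,0,0],[0,0,0],[0,0,0]]' --fingers '[0.2,0.2,0.2,0.2,0.2,0.2,0.2,0.2,0.2,0.2,0.2,0.2]'

```text
t: 34.03
ee_pos: [397.5, 396.2, 137.1]
tcp_rot: [3.141, -0.0, 1.404]
contact_force: [0.6, -0.1, -0.5]
width: 51.0
gripper_force: 0.0
```

```bash
python3 - <<'E'
from h import *
crop(robot.capture("top"),225,120,425,265,4,"pics/f1.png")
crop(robot.capture("scene"),220,175,400,295,4.4,"pics/f2.png")
E
```

```text
(no output)
```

View pics/f1.png

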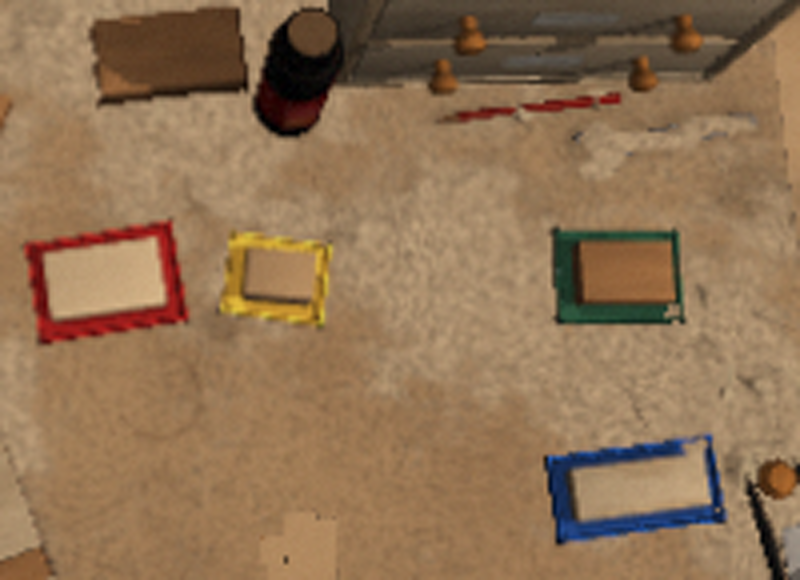

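View pics/f2.png

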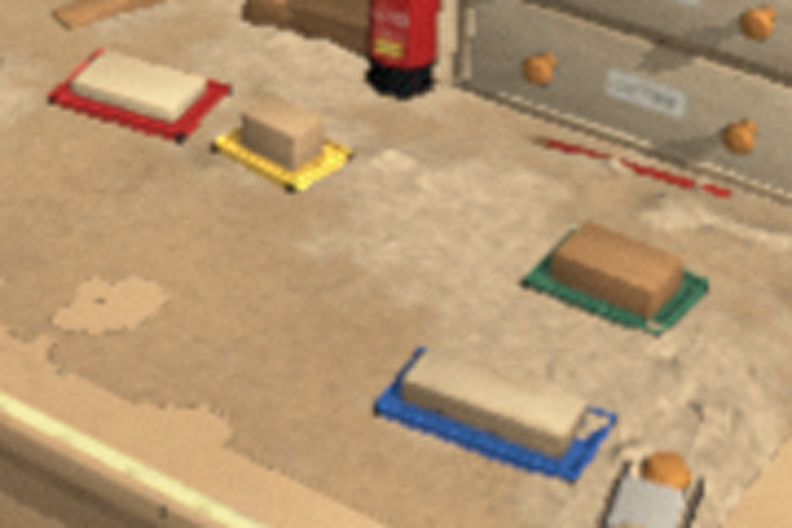

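```bash
python3 - <<'E'
from h import *
f=lambda L:np.array(L)/4+[225,120]-.375
D={'red':([(28,243),(171,223),(187,320),(42,342)],[(42,254),(163,237),(167,304),(48,321)],20),
'yellow':([(232,233),(331,246),(322,326),(220,311)],[(248,247),(320,254),(311,301),(244,294)],38),
'green':([(554,229),(678,231),(683,322),(558,322)],[(578,240),(674,241),(677,303),(579,301)],30),
'blue':([(546,457),(711,436),(722,521),(560,541)],[(571,466),(706,444),(712,506),(578,522)],26)}
for k,(t,b,z) in D.items():
    t=pix2w("top",f(t),12)[:,:2]; b=pix2w("top",f(b),z)[:,:2]
    print(k,(b.mean(0)-t.mean(0)).round(1),np.linalg.norm(np.roll(b,-1,0)-b,axis=1).round())
E
```

```text
red [0.6 1.3] [90. 50. 87. 50.]
yellow [-1.4 -0.6] [52. 35. 48. 35.]
green [-0.  -0.4] [73. 46. 74. 46.]
blue [ 2.4 -0.3] [102.  45. 100.  40.]
```

All within about 3 mm of centre and flat; gripper clear. Handing in.

```bash
python3 -c "
from station import robot
print(robot.hand_in())"
```

```text
the job is handed in; nothing more can be done
None
```

I put all four off-cuts in their own trays and handed the job in after about 34 s. The last pictures show each lying flat within about 3 mm of its tray's centre, the wedge and sanding block were never touched, and the hand-in returned no verdict.

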